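# Put the mixed-up hand tools back into their own colour trays

### The job

The four hand tools lie in each other's trays: put every tool into the middle of the tray of its own colour (red, yellow and blue screwdrivers by their handles, and the black stapler, on its base), lying flat along the tray and inside its lip, either end first. No tray has room for two tools, so park one in the white spare tray on the way; it must be empty again at the end. Leave the wax tin where it stands.

Things in the scene. Friction and masses are not known exactly. Their poses are not given: they have to be found in the camera images.
- red_screwdriver: Screwdriver with a red handle, lying flat, 171 mm long, 27 mm across the handle. Origin: middle of its length, underside; y axis along the tool towards the tip. Handle from y = -86 to 10 mm, its axis and that of the thin steel shank 13.5 mm above the origin, z up. It rests about 2 degrees off level. Good grip: across the handle at y = -25 mm. About 80 g.
- yellow_screwdriver: Screwdriver with a yellow handle, lying flat, 211 mm long, 27 mm across the handle. Origin: middle of its length, underside; y axis along the tool towards the tip. Handle from y = -106 to -10 mm, its axis and that of the thin steel shank 13.5 mm above the origin, z up. It rests about 2 degrees off level. Good grip: across the handle at y = -45 mm. About 110 g.
- blue_screwdriver: Screwdriver with a blue handle, lying flat, 191 mm long, 27 mm across the handle. Origin: middle of its length, underside; y axis along the tool towards the tip. Handle from y = -96 to 0 mm, its axis and that of the thin steel shank 13.5 mm above the origin, z up. It rests about 2 degrees off level. Good grip: across the handle at y = -35 mm. About 90 g.
- black_stapler: Black hand stapler, lying on its base, 149 mm long (its y axis), 28 mm wide (x), 46 mm high. Origin: centre of its underside, z up. Good grip: across its width at y = 0, about 20 mm above the origin. About 240 g.
- red_tool_tray: Fixed shallow red tray, 236 mm long (its x axis) and 62 mm wide (y). Origin: centre of its underside, on the bench top. Floor 12 mm thick (its top 12 mm above the origin), inside 228 x 54 mm, with a lip 4 mm thick round the edge whose top is 17 mm above the origin. Home of the red screwdriver.
- yellow_tool_tray: Fixed shallow yellow tray, 236 mm long (its x axis) and 62 mm wide (y). Origin: centre of its underside, on the bench top. Floor 12 mm thick (its top 12 mm above the origin), inside 228 x 54 mm, with a lip 4 mm thick round the edge whose top is 17 mm above the origin. Home of the yellow screwdriver.
- blue_tool_tray: Fixed shallow blue tray, 236 mm long (its x axis) and 62 mm wide (y). Origin: centre of its underside, on the bench top. Floor 12 mm thick (its top 12 mm above the origin), inside 228 x 54 mm, with a lip 4 mm thick round the edge whose top is 17 mm above the origin. Home of the blue screwdriver.
- black_tool_tray: Fixed shallow black tray, 236 mm long (its x axis) and 62 mm wide (y). Origin: centre of its underside, on the bench top. Floor 12 mm thick (its top 12 mm above the origin), inside 228 x 54 mm, with a lip 4 mm thick round the edge whose top is 17 mm above the origin. Home of the black stapler.
- white_tool_tray: Fixed shallow white tray, 236 mm long (its x axis) and 62 mm wide (y). Origin: centre of its underside, on the bench top. Floor 12 mm thick (its top 12 mm above the origin), inside 228 x 54 mm, with a lip 4 mm thick round the edge whose top is 17 mm above the origin. Spare: empty at the start and free for parking a tool on the way.
- wax_tin: Round flat tin with a brown lid, 68 mm across, 29 mm high, standing among the trays. Origin: centre of its underside. Bystander, to be left where it is. Behind the row, for y above -0.15 m, open tool bins hang from 0.2 m above the bench, their fronts at x = 0.62 m: keep wrist and gripper nearer than that, also on the way from the start.

How it is judged (in metres and radians):
At the end, for the whole second after the job is handed in: Each tool rests in the tray of its colour: origin within 42 mm of the middle along, 15 mm across, 4 to 24 mm above its underside (a screwdriver rolled over 0.4 rad: 27 mm across, up to 43 mm high); within 0.2 rad of the tray's length; stapler on its base. Wax tin within 20 mm of its start (x of red_screwdriver in the frame of red_tool_tray between -0.042 and 0.042 m and z of red_screwdriver in the frame of red_tool_tray above 0.004 m and ((y of red_screwdriver in the frame of red_tool_tray between -0.015 and 0.015 m and z of red_screwdriver in the frame of red_tool_tray below 0.024 m) or (y of red_screwdriver in the frame of red_tool_tray between -0.027 and 0.027 m and z of red_screwdriver in the frame of red_tool_tray below 0.043 m and angle between red_screwdriver's own z axis and vertical above 0.4 rad)) and angle between the y axis of red_screwdriver and the x axis of red_tool_tray, either way round below 0.2 rad and linear speed of each of red_screwdriver, yellow_screwdriver, blue_screwdriver, black_stapler below 0.02 m/s and x of yellow_screwdriver in the frame of yellow_tool_tray between -0.042 and 0.042 m and z of yellow_screwdriver in the frame of yellow_tool_tray above 0.004 m and ((y of yellow_screwdriver in the frame of yellow_tool_tray between -0.015 and 0.015 m and z of yellow_screwdriver in the frame of yellow_tool_tray below 0.024 m) or (y of yellow_screwdriver in the frame of yellow_tool_tray between -0.027 and 0.027 m and z of yellow_screwdriver in the frame of yellow_tool_tray below 0.043 m and angle between yellow_screwdriver's own z axis and vertical above 0.4 rad)) and angle between the y axis of yellow_screwdriver and the x axis of yellow_tool_tray, either way round below 0.2 rad and x of blue_screwdriver in the frame of blue_tool_tray between -0.042 and 0.042 m and z of blue_screwdriver in the frame of blue_tool_tray above 0.004 m and ((y of blue_screwdriver in the frame of blue_tool_tray between -0.015 and 0.015 m and z of blue_screwdriver in the frame of blue_tool_tray below 0.024 m) or (y of blue_screwdriver in the frame of blue_tool_tray between -0.027 and 0.027 m and z of blue_screwdriver in the frame of blue_tool_tray below 0.043 m and angle between blue_screwdriver's own z axis and vertical above 0.4 rad)) and angle between the y axis of blue_screwdriver and the x axis of blue_tool_tray, either way round below 0.2 rad and x of black_stapler in the frame of black_tool_tray between -0.042 and 0.042 m and z of black_stapler in the frame of black_tool_tray between 0.004 and 0.024 m and y of black_stapler in the frame of black_tool_tray between -0.015 and 0.015 m and angle between black_stapler's own z axis and vertical below 0.2 rad and angle between the y axis of black_stapler and the x axis of black_tool_tray, either way round below 0.2 rad and distance of wax_tin from where it was at the start of the episode below 0.02 m); the robot touches nothing.
It fails at once if the wax tin is knocked away or lifted from its place (distance of wax_tin from where it was at the start of the episode above 0.03 m).
It also fails if it takes over 136 s, if anything falls off the work surface, if the arm or the gripper's body presses on something with over 40 N, if the wrist force passes 120 N, or if a joint passes its speed limit or range.

### The arm

A 6-joint arm with a two-finger parallel gripper is mounted at the origin on a cart in front of the work surface, level with it; the furniture and walls round the work are solid. World frame = base frame: x ahead of the robot, y to its left, z up, the work surface at z = 0. Lengths are in m, angles in degrees, forces in N, time in s.
With the tool pointing down it reaches from about 0.25 to 0.725 m from the base axis. Payload 9.7 kg.
Tool frame: the origin (TCP) lies at the very end of the fingers, on their centre line; the grasp point (between the pads) lies 19 mm behind it; z points along the fingers, y is the line along which they close (so a half turn about z gives the same grasp; the last joint's range is limited). The gripper opens to 85 mm and grips with 20 to 120 N. Pads are 22 mm wide; open, the fingers measure 114 mm over their backs; the gripper's body (76 mm by 85 mm) begins 54 mm behind the grasp point. The pads swing forward as they close: fully open they stand 13 mm farther back than shut.
Start: joints at [-66.062, 4.979, 10.078, 95.1, 0, 90], TCP at [0.223, -0.503, 0.231] pointing down, gripper open.
Joint ranges: [-179.16, 179.16], [-48.56, 103.87], [-65.8, 70.77], [-126.05, 130.52], [-82.76, 87.17], [-180, 180]. Speed limits (degrees/s): [127.2, 127.2, 147.25, 180, 180, 180].

### API

Orientations are given as [roll, pitch, yaw] about the fixed x, y, z axes, in that order (R = Rz(yaw) Ry(pitch) Rx(roll)).
In Python, from workcell import bot gives the robot as it stands.
- The arm moves only by the tool step_arm, never from a script. Its argument "targets" is a list of rows, each a list of 3 entries, a list of its own where there are three numbers: the opening, from 0 (shut) to 1 (fully open), then the shift along the world's x, y, z in mm, then the turn, a rotation vector about the world's x, y, z in rad. In form: [[grip, [tx, ty, tz], [wx, wy, wz]], ...]. A call has 1 to 8 rows; each row is the pose to reach, as a shift and turn from the pose commanded when the call began; what a row does not reach only later rows make up. A row lasts 1/10 s, in which the tool goes at most 50 mm and 8.59 degrees, less where a joint would pass 70% of its speed; a pose out of reach is approached as far as the arm can. A call with a gripper value outside its range is refused whole. The fingers move at their own pace and stop on an object; "force" is the grip in N (left out, the last holds). Time passes only in rows, so rows that repeat a pose let the fingers close. It gives the time, the measured TCP pose, the force, the opening and the grip force at its end, in the units of the state.
- bot.get_obs(): the state, without advancing time (a new reading comes with each control period).
- bot.camera(name): name is "scene" or "top" or "wrist"; returns (picture, depth): 384x512x3 uint8, red, green, blue; 384x512 float32, m along the optical axis (not along the pixel's ray), 0 where there is no reading.
- bot.camera_params(name): a dict with "K" (3x3 intrinsics, pixels), "R" (3x3) and "t" (3): a world point X has camera coordinates R X + t. Camera axes: x right, y down, z forward; pixel columns grow to the right and rows downward; lengths in m; the calibration is good to about 2 mm. A picture is of the moment at which its call begins: read the wrist's pose just before it. camera_params takes no time and is no camera call; for the wrist camera it gives the pose at the moment of the call.
- bot.job_done(): hands the job in; it is judged then, once.
The state is a dict: "time": time; "q": joint angles; "qd": joint speeds; "joint_efforts": joint torques, N m; "ee_pos": TCP position; "tcp_rot": TCP orientation; "wrist_force": force on the tool from outside, world axes, zero at the start; "torque": the same for the moment, N m; "opening": finger opening in m; "grasp_force": force on a finger pad.
Only numpy, scipy, OpenCV 4.12 (cv2) and the standard library are available. Lean on these libraries where they do the work, as an engineer would, in place of code of your own. Each camera call takes 0.05 s, during which the arm holds its last target. There are 200 camera calls.

## Working session

There is one attempt and no reset: what is moved stays moved. The work goes in short steps, Python scripts to look and compute and a tool call to move; the robot and the scene stay as the last step left them, time stands still between calls to the robot, and variables do not carry over. Pictures are saved under pics/ and viewed, at most 14 in all, crops included, and the job is handed in when it is done.

Besides the shell and the picture viewer there is one more tool, called after "Call:" as name([rows], argument=value, ...), one row to a line, values as JSON. step_arm: Moves the arm, as the interface text tells. Its arguments: {"type":"object","properties":{"targets":{"type":"array","items":{"type":"array"}},"force":{"type":"number"}},"required":["targets"]}

```bash
mkdir -p pics; python3 - <<'E'
from workcell import bot
import cv2,numpy as np
for n in ("top","scene"):
    p,d=bot.camera(n); cv2.imwrite(f"pics/{n}0.png",p[:,:,::-1]); np.savez(f"{n}0.npz",p=p,d=d)
    c=bot.camera_params(n); print(n,c,np.round(-c["R"].T@c["t"],3))
o=bot.get_obs(); print(o)
E
```

```text
top {'K': array([[455.65050425,   0.        , 258.23504901],
       [  0.        , 455.65050425, 190.22180017],
       [  0.        ,   0.        ,   1.        ]]), 'R': array([[-0.03109201, -0.99950642, -0.00449582],
       [-0.97617613,  0.03133202, -0.21470552],
       [ 0.21474041, -0.00228691, -0.97666848]]), 't': array([-0.14852289,  0.49849259,  0.81019303])} [ 0.308 -0.162  0.898]
scene {'K': array([[447.95166243,   0.        , 245.79367759],
       [  0.        , 447.95166243, 197.57055926],
       [  0.        ,   0.        ,   1.        ]]), 'R': array([[ 0.73729387, -0.67555338,  0.00503775],
       [-0.29604075, -0.3297816 , -0.89643961],
       [ 0.60725416,  0.65944805, -0.44313728]]), 't': array([-0.49023677,  0.14320815,  0.69155461])} [-0.016 -0.74   0.437]
{'time': 0.1, 'q': array([-6.60615442e+01,  5.00679744e+00,  1.00412646e+01,  9.50987063e+01,
       -3.82035428e-05,  9.00012587e+01]), 'qd': array([ 0.06411165, -0.085989  ,  0.17181544, -0.04302923, -0.04647291,
       -0.03327265]), 'joint_efforts': array([ 2.21554983e-03, -5.21560085e+01,  4.65653908e+01,  1.60135265e-02,
        1.21835274e-04, -8.93413386e-06]), 'ee_pos': array([ 0.22308927, -0.50251918,  0.23068534]), 'tcp_rot': array([-1.79935761e+02,  3.96147995e-05,  2.39371971e+01]), 'wrist_force': array([0.23910101, 0.0714748 , 0.07234723]), 'torque': array([-0.03793658, -0.0061085 , -0.02705985]), 'grasp_force': 0.0, 'opening': 0.0855874224994227}
```

View pics/top0.png

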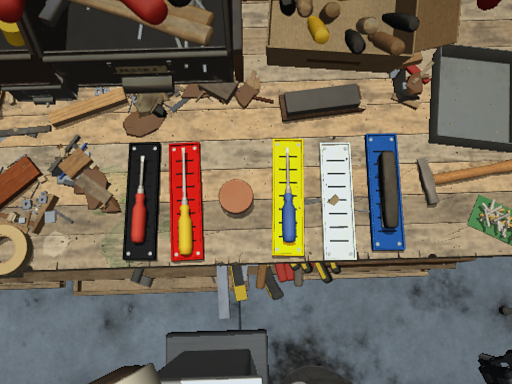

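View pics/scene0.png

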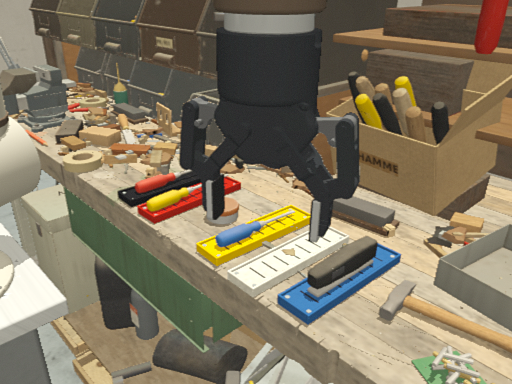

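Top view: black tray (142,200) holds the red driver, the red tray (185,200) holds the yellow one, and the yellow tray (288,198) holds the blue one. The white tray (338,200) is empty, the blue tray (385,190) holds the stapler, and the tin is at (236,197). The scene view agrees. The plan is blue→white, yellow→yellow, red→red, stapler→black, blue→blue.

```bash
cat > h.py <<'E'
from workcell import bot
import cv2,numpy as np
def ray(cam,uv,z):
    c=bot.camera_params(cam); uv=np.asarray(uv,float).reshape(-1,2)
    d=np.c_[uv,np.ones(len(uv))]@np.linalg.inv(c["K"]).T@c["R"]; o=-c["R"].T@c["t"]
    return (o+d*((z-o[2])/d[:,2])[:,None])[:,:2]
def blob(m,box):
    k=np.zeros(m.shape,np.uint8); x0,y0,x1,y1=box; k[y0:y1,x0:x1]=m[y0:y1,x0:x1]*255
    cs,_=cv2.findContours(k,cv2.RETR_EXTERNAL,cv2.CHAIN_APPROX_NONE)
    return max(cs,key=cv2.contourArea)[:,0,:] if cs else None
def rect(cam,m,box,z):
    b=blob(m,box)
    if b is None: return None
    w=ray(cam,b,z); (c,s,a)=cv2.minAreaRect((w*1000).astype(np.float32))
    if s[0]<s[1]: a+=90; s=s[::-1]
    return np.round([*c,*s,(a+90)%180-90],1)
def hsv(p):
    h=cv2.cvtColor(p,cv2.COLOR_RGB2HSV); return [h[:,:,i].astype(int) for i in range(3)]
def masks(p):
    H,S,V=hsv(p)
    return dict(red=((H<6)|(H>174))&(S>170)&(V>90),yellow=(H>20)&(H<34)&(S>150)&(V>110),blue=(H>100)&(H<125)&(S>120)&(V>50),black=(V<60),white=(V>185)&(S<40))
E
python3 - <<'E'
from h import *
p=np.load("top0.npz")["p"]; m=masks(p)
T=dict(black=(118,136,164,268),red=(164,136,208,268),yellow=(266,132,310,262),white=(315,136,360,266),blue=(360,128,412,258))
for k,b in T.items(): print("tray",k,rect("top",m[k],b,.017))
for k,b in dict(red=T["black"],yellow=T["red"],blue=T["yellow"]).items(): print("handle",k,rect("top",m[k],b,.0255))
print("stapler",rect("top",m["black"],(372,145,402,235),.05))
H,S,V=hsv(p); print("tin",rect("top",(H<14)&(S>70)&(V>90),(215,172,258,222),.029))
print("edge",ray("top",[[240,262]],0))
E
```

```text
tray black [490.5  65.1 237.2  65.4  -1.6]
tray red [487.8 -19.6 235.9  61.9   1.7]
tray yellow [ 490.2 -221.3  236.6   62.    -3. ]
tray white [ 479.1 -319.6  235.    61.3   -1.3]
tray blue [ 494.3 -413.4  233.2   62.3   -1.3]
handle red [453.7  70.3  92.2  25.3  -2.4]
handle yellow [428.3 -20.1  94.   24.9   3. ]
handle blue [ 444.4 -221.    91.9   25.1   -1.8]
stapler [ 489.5 -405.6  150.7   35.1   -0.6]
tin [ 490.2 -119.6   65.7   64.4   -1.6]
edge [[ 0.36328924 -0.12432243]]
```

Call:
step_arm([
  [0.75, [40, 50, -10], [0, 0, -0.08]],
  [0.75, [75, 90, -30], [0, 0, -0.15]],
  [0.75, [110, 130, -50], [0, 0, -0.22]],
  [0.75, [140, 170, -70], [0, 0, -0.3]],
  [0.75, [175, 210, -90], [0, 0, -0.37]],
  [0.75, [210, 250, -110], [0, 0, -0.449]],
  [0.75, [234, 282, -121], [0, 0, -0.449]],
  [0.75, [234, 282, -121], [0, 0, -0.449]],
], force=40)

```text
time: 0.9
ee_pos: [0.4579, -0.2182, 0.1089]
tcp_rot: [-180.0, 0.1, -1.7]
wrist_force: [0.4, -0.8, 0.4]
opening: 0.0642
grasp_force: 0.0
```

```bash
python3 - <<'E'
from h import *
p,d=bot.camera("wrist"); cv2.imwrite("pics/w1.png",p[:,:,::-1]); print(bot.get_obs()["ee_pos"],bot.get_obs()["tcp_rot"])
print({k:v for k,v in bot.camera_params("wrist").items()})
E
```

```text
[ 0.45951016 -0.21538644  0.10711543] [-1.79835123e+02  1.08713002e-01 -1.61250218e+00]
{'K': array([[312.10338282,   0.        , 256.23881972],
       [  0.        , 312.10338282, 193.70104124],
       [  0.        ,   0.        ,   1.        ]]), 'R': array([[-0.02819138, -0.99959741, -0.00320327],
       [-0.95783115,  0.02609649,  0.28614414],
       [-0.28594535,  0.01113499, -0.95818123]]), 't': array([-0.20232903,  0.44399949,  0.39296018])}
```

View pics/w1.png

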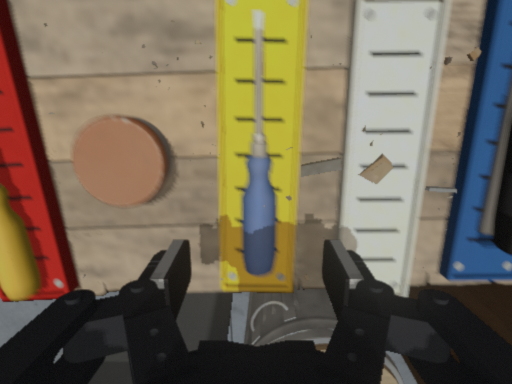

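The wrist view shows the blue handle (259,212) centred between the fingers (185 and 330), with the white tray to its right (380,150). I'll lower and grip at TCP z≈19 mm, so the tips clear the 17 mm lip.

Call:
step_arm([
  [0.75, [0, 0, -30], [0, 0, 0]],
  [0.75, [0, 0, -60], [0, 0, 0]],
  [0.75, [0, 0, -60], [0, 0, 0]],
  [0.75, [0, 0, -60], [0, 0, 0]],
])

```text
time: 1.35
ee_pos: [0.4568, -0.2206, 0.0505]
tcp_rot: [-180.0, 0.1, -1.8]
wrist_force: [0.4, -0.6, 0.2]
opening: 0.0642
grasp_force: 0.0
```

```bash
python3 - <<'E'
from h import *
p,d=bot.camera("wrist"); m=masks(p); 
print(bot.get_obs()["ee_pos"],bot.get_obs()["tcp_rot"])
print(rect("wrist",m["blue"],(200,60,320,384),.0255)); cv2.imwrite("pics/w2.png",p[:,:,::-1])
E
```

```text
[ 0.45744409 -0.22102803  0.05152805] [ 1.79980218e+02 -4.42824712e-02 -1.80298485e+00]
None
```

View pics/w2.png

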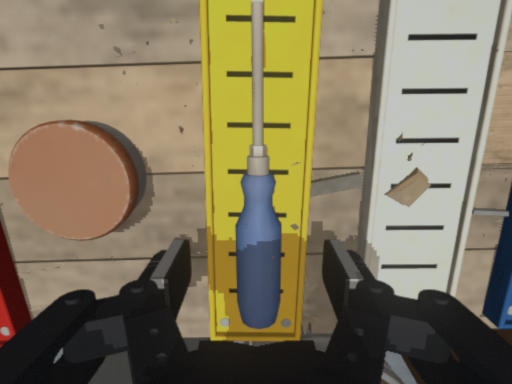

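The handle (258,260) is centred between the fingers and aligned. Next I lower and grip.

Call:
step_arm([
  [0.75, [0, 0, -20], [0, 0, 0]],
  [0.75, [0, 0, -31], [0, 0, 0]],
  [0.75, [0, 0, -31], [0, 0, 0]],
  [0.2, [0, 0, -31], [0, 0, 0]],
  [0.1, [0, 0, -31], [0, 0, 0]],
  [0.1, [0, 0, -31], [0, 0, 0]],
  [0.1, [0, 0, -31], [0, 0, 0]],
  [0.1, [0, 0, -31], [0, 0, 0]],
], force=40)

```text
time: 2.2
ee_pos: [0.4577, -0.221, 0.0204]
tcp_rot: [180.0, -0.1, -1.8]
wrist_force: [-1.5, 0.6, 5.4]
opening: 0.0249
grasp_force: 39.2
```

Call:
step_arm([
  [0.1, [0, 0, 5], [0, 0, 0]],
  [0.1, [0, 0, 15], [0, 0, 0]],
  [0.1, [0, 0, 30], [0, 0, 0]],
  [0.1, [0, 0, 50], [0, 0, 0]],
  [0.1, [0, 0, 70], [0, 0, 0]],
  [0.1, [0, 0, 70], [0, 0, 0]],
])

```text
time: 2.8
ee_pos: [0.4587, -0.2214, 0.0932]
tcp_rot: [179.9, -0.3, -1.8]
wrist_force: [0.2, -1.0, -1.6]
opening: 0.0246
grasp_force: 39.5
```

```bash
python3 - <<'E'
from h import *
p,d=bot.camera("scene"); cv2.imwrite("pics/s2.png",p[:,:,::-1]); o=bot.get_obs();print(o["ee_pos"],o["opening"],o["grasp_force"],o["wrist_force"])
E
```

```text
[ 0.45814487 -0.22115804  0.09139085] 0.024459724456613603 39.47331188537646 [-0.25100343  0.86182844 -0.67921814]
```

View pics/s2.png

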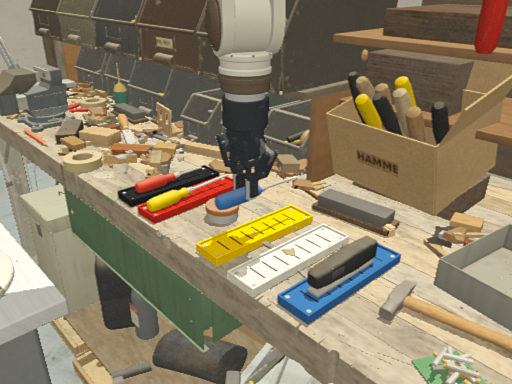

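Blue driver is held level at (237,197); the yellow tray at (255,232) is empty. Placing it in the white tray.

Call:
step_arm([
  [0.1, [-5, -30, 0], [0, 0, 0]],
  [0.1, [-10, -70, 0], [0, 0, 0.009]],
  [0.1, [-13, -99, -10], [0, 0, 0.009]],
  [0.1, [-13, -99, -35], [0, 0, 0.009]],
  [0.1, [-13, -99, -55], [0, 0, 0.009]],
  [0.1, [-13, -99, -67], [0, 0, 0.009]],
  [0.1, [-13, -99, -68], [0, 0, 0.009]],
  [0.1, [-13, -99, -68], [0, 0, 0.009]],
])

```text
time: 3.65
ee_pos: [0.444, -0.3194, 0.021]
tcp_rot: [-180.0, 0.0, -1.3]
wrist_force: [-0.2, 0.4, -0.3]
opening: 0.0246
grasp_force: 40.2
```

Call:
step_arm([
  [0.4, [0, 0, 0], [0, 0, 0]],
  [0.7, [0, 0, 0], [0, 0, 0]],
  [0.75, [0, 0, 0], [0, 0, 0]],
  [0.75, [0, 0, 20], [0, 0, 0]],
  [0.75, [0, 0, 50], [0, 0, 0]],
  [0.75, [0, 0, 90], [0, 0, 0]],
  [0.75, [0, 0, 119], [0, 0, 0]],
  [0.75, [0, 0, 119], [0, 0, 0]],
])

```text
time: 4.45
ee_pos: [0.4458, -0.3208, 0.1452]
tcp_rot: [179.8, -0.3, -1.3]
wrist_force: [0.4, -0.6, 0.3]
opening: 0.0638
grasp_force: 0.0
```

Call:
step_arm([
  [0.75, [0, 45, 0], [0, 0, 0.066]],
  [0.75, [0, 90, 0], [0, 0, 0.066]],
  [0.75, [0, 135, 0], [0, 0, 0.066]],
  [0.75, [0, 180, 0], [0, 0, 0.066]],
  [0.75, [-3, 225, 0], [0, 0, 0.066]],
  [0.75, [-3, 270, 0], [0, 0, 0.066]],
  [0.75, [-3, 300, -40], [0, 0, 0.066]],
  [0.75, [-3, 300, -75], [0, 0, 0.066]],
])

```text
time: 5.25
ee_pos: [0.4413, -0.0167, 0.0644]
tcp_rot: [-180.0, -0.1, 2.7]
wrist_force: [0.7, -0.8, -0.8]
opening: 0.0642
grasp_force: 0.0
```

```bash
python3 - <<'E'
from h import *
p,d=bot.camera("top"); m=masks(p); 
print("blue",rect("top",m["blue"],(315,136,360,266),.0255))
p,d=bot.camera("wrist"); cv2.imwrite("pics/w3.png",p[:,:,::-1]); m=masks(p)
o=bot.get_obs(); print(o["ee_pos"],o["tcp_rot"]); print(rect("wrist",m["yellow"],(190,0,340,384),.0255))
E
```

```text
blue [ 4.306e+02 -3.185e+02  9.360e+01  2.510e+01 -4.000e-01]
[ 0.43825458 -0.01866317  0.06092667] [-179.96706161    0.39966426    2.63586741]
[422.5 -22.4  99.7  26.7   1.2]
```

View pics/w3.png

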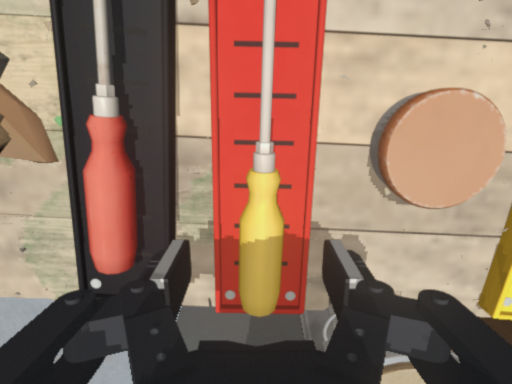

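Blue is parked centred. The yellow handle (261,240) lies between the fingers, and the red handle (110,195) is clear of the left one.

Call:
step_arm([
  [0.75, [0, 0, -30], [0, 0, 0]],
  [0.75, [0, 0, -46], [0, 0, 0]],
  [0.75, [0, 0, -46], [0, 0, 0]],
  [0.2, [0, 0, -46], [0, 0, 0]],
  [0.1, [0, 0, -46], [0, 0, 0]],
  [0.1, [0, 0, -46], [0, 0, 0]],
  [0.1, [0, 0, -46], [0, 0, 0]],
  [0.1, [0, 0, -46], [0, 0, 0]],
])

```text
time: 6.15
ee_pos: [0.4422, -0.0199, 0.021]
tcp_rot: [180.0, -0.1, 2.5]
wrist_force: [-0.7, -0.2, 6.8]
opening: 0.0246
grasp_force: 38.9
```

Call:
step_arm([
  [0.1, [0, 0, 5], [0, 0, 0]],
  [0.1, [0, 0, 20], [0, 0, 0]],
  [0.1, [0, 0, 45], [0, 0, 0]],
  [0.1, [0, 0, 70], [0, 0, 0]],
  [0.1, [0, 0, 75], [0, 0, 0]],
  [0.1, [0, 0, 75], [0, 0, 0]],
])

```text
time: 6.75
ee_pos: [0.4417, -0.0197, 0.0951]
tcp_rot: [180.0, -0.1, 2.5]
wrist_force: [-0.3, 0.1, -0.8]
opening: 0.0244
grasp_force: 39.3
```

Call:
step_arm([
  [0.1, [0, -40, 5], [0, 0, -0.02]],
  [0.1, [0, -80, 5], [0, 0, -0.04]],
  [0.1, [2, -120, 5], [0, 0, -0.06]],
  [0.1, [4, -160, 5], [0, 0, -0.087]],
  [0.1, [4, -199, 0], [0, 0, -0.087]],
  [0.1, [4, -199, -10], [0, 0, -0.087]],
  [0.1, [4, -199, -35], [0, 0, -0.087]],
  [0.1, [4, -199, -55], [0, 0, -0.087]],
])

```text
time: 7.55
ee_pos: [0.4442, -0.2183, 0.0368]
tcp_rot: [-179.9, 0.1, -2.5]
wrist_force: [-0.5, 0.9, -0.7]
opening: 0.0244
grasp_force: 39.5
```

Call:
step_arm([
  [0.1, [0, 0, -15], [0, 0, 0]],
  [0.1, [0, 0, -18], [0, 0, 0]],
  [0.1, [0, 0, -18], [0, 0, 0]],
  [0.4, [0, 0, -18], [0, 0, 0]],
  [0.7, [0, 0, -18], [0, 0, 0]],
  [0.75, [0, 0, -18], [0, 0, 0]],
  [0.75, [0, 0, 20], [0, 0, 0]],
  [0.75, [0, 0, 61], [0, 0, 0]],
])

```text
time: 8.35
ee_pos: [0.4442, -0.2181, 0.1]
tcp_rot: [-179.9, 0.2, -2.5]
wrist_force: [1.7, -1.1, 0.6]
opening: 0.0639
grasp_force: 0.0
```

Call:
step_arm([
  [0.75, [0, 20, 35], [0, 0, 0]],
  [0.75, [5, 65, 40], [0, 0, 0]],
  [0.75, [10, 110, 40], [0, 0, 0]],
  [0.75, [15, 155, 40], [0, 0, 0]],
  [0.75, [20, 200, 40], [0, 0, 0]],
  [0.75, [22, 245, 40], [0, 0, 0]],
  [0.75, [22, 289, 15], [0, 0, 0]],
  [0.75, [22, 289, -35], [0, 0, 0]],
])

```text
time: 9.15
ee_pos: [0.4691, 0.0111, 0.0904]
tcp_rot: [-178.4, -0.3, 0.4]
wrist_force: [1.3, 0.4, -0.3]
opening: 0.0643
grasp_force: 0.0
```

```bash
python3 - <<'E'
from h import *
p,d=bot.camera("top"); cv2.imwrite("pics/t3.png",p[:,:,::-1])
q,d=bot.camera("wrist"); cv2.imwrite("pics/w4.png",q[:,:,::-1]); cv2.imwrite("pics/j4.png",cv2.resize(np.hstack([p,q])[:,:,::-1],(800,300)))
o=bot.get_obs(); print(o["ee_pos"],o["tcp_rot"])
E
```

```text
[0.46510701 0.01001695 0.08495574] [-178.43283459    0.37456034    0.32917105]
```

View pics/j4.png

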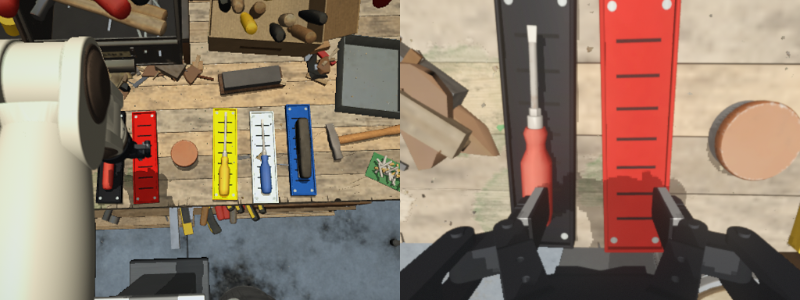

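The arm stopped short: y is 0.010, between the black and red trays. The yellow driver lies well in the yellow tray. I'll check the joints before going on.

```bash
python3 - <<'E'
from workcell import bot
o=bot.get_obs(); print(o["time"],o["q"].round(1),o["qd"].round(1),o["wrist_force"].round(1),o["joint_efforts"].round(1))
E
```

```text
9.25 [  0.3  -6.6 -17.6  79.4   1.6 179.9] [-0.8 -1.1  4.5  4.2  0.1 -0. ] [-0.3  0.3 -0.3] [  0.5 -40.7  47.7  -1.7   0.1  -0. ]
```

Call:
step_arm([
  [0.75, [0, 0, 40], [0, 0, 0]],
  [0.75, [0, 0, 40], [0, 0, 0]],
  [0.75, [0, 0, 40], [0, 0, 0]],
])

```text
time: 9.55
ee_pos: [0.4682, 0.0094, 0.1308]
tcp_rot: [-178.4, -0.1, 0.3]
wrist_force: [0.6, 0.4, 0.1]
opening: 0.0638
grasp_force: 0.0
```

```bash
python3 - <<'E'
from workcell import bot
o=bot.get_obs(); print(o["time"],o["q"].round(1),o["ee_pos"].round(4),o["tcp_rot"].round(2))
E
```

```text
9.55 [  0.2  -7.2 -13.   84.    1.6 179.9] [0.4682 0.0094 0.1308] [-1.7843e+02 -1.4000e-01  2.6000e-01]
```

Joint 6 has reached its 180° limit. I'll take the grasp half a turn round (yaw +180°), which suits the rest of the job too.

Call:
step_arm([
  [0.75, [0, 0, 0], [-0.027, 0, 0.05]],
  [0.75, [0, 0, 0], [-0.027, 0, 0.05]],
])

```text
time: 9.75
ee_pos: [0.4672, 0.0097, 0.1287]
tcp_rot: [-180.0, 0.1, 3.2]
wrist_force: [0.2, 0.6, -0.4]
opening: 0.0643
grasp_force: 0.0
```

Call:
step_arm([
  [0.75, [0, 10, 0], [0, 0, 0.145]],
  [0.75, [0, 20, 0], [0, 0, 0.29]],
  [0.75, [0, 30, 0], [0, 0, 0.435]],
  [0.75, [0, 40, 0], [0, 0, 0.58]],
  [0.75, [0, 50, 0], [0, 0, 0.725]],
  [0.75, [0, 60, 0], [0, 0, 0.87]],
  [0.75, [0, 60, 0], [0, 0, 1.015]],
  [0.75, [0, 60, 0], [0, 0, 1.16]],
])

```text
time: 10.55
ee_pos: [0.4671, 0.0699, 0.1285]
tcp_rot: [-179.9, 0.1, 69.9]
wrist_force: [-0.7, 0.0, -0.9]
opening: 0.0635
grasp_force: 0.0
```

Call:
step_arm([
  [0.75, [0, 0, 0], [0, 0, 0.145]],
  [0.75, [0, 0, 0], [0, 0, 0.29]],
  [0.75, [0, 0, 0], [0, 0, 0.435]],
  [0.75, [0, 0, 0], [0, 0, 0.58]],
  [0.75, [0, 0, 0], [0, 0, 0.725]],
  [0.75, [0, 0, 0], [0, 0, 0.87]],
  [0.75, [0, 0, 0], [0, 0, 1.015]],
  [0.75, [0, 0, 0], [0, 0, 1.16]],
])

```text
time: 11.35
ee_pos: [0.4671, 0.0695, 0.1285]
tcp_rot: [-180.0, 0.0, 136.3]
wrist_force: [-0.6, -0.4, 0.0]
opening: 0.0646
grasp_force: 0.0
```

Call:
step_arm([
  [0.75, [0, 0, 0], [0, 0, 0.145]],
  [0.75, [0, 0, 0], [0, 0, 0.29]],
  [0.75, [0, 0, 0], [0, 0, 0.435]],
  [0.75, [0, 0, 0], [0, 0, 0.58]],
  [0.75, [0, 0, 0], [0, 0, 0.725]],
  [0.75, [0, 0, 0], [0, 0, 0.725]],
  [0.75, [0, 0, 0], [0, 0, 0.725]],
])

```text
time: 12.05
ee_pos: [0.4672, 0.0696, 0.1285]
tcp_rot: [-180.0, 0.1, 177.3]
wrist_force: [0.5, 0.8, -0.1]
opening: 0.0641
grasp_force: 0.0
```

Call:
step_arm([
  [0.75, [0, 0, -40], [0, 0, 0]],
  [0.75, [0, 0, -75], [0, 0, 0]],
  [0.75, [0, 0, -95], [0, 0, 0]],
  [0.75, [0, 0, -109], [0, 0, 0]],
  [0.75, [0, 0, -109], [0, 0, 0]],
  [0.2, [0, 0, -109], [0, 0, 0]],
  [0.1, [0, 0, -109], [0, 0, 0]],
  [0.1, [0, 0, -109], [0, 0, 0]],
])

```text
time: 12.85
ee_pos: [0.4683, 0.0698, 0.0211]
tcp_rot: [180.0, 0.2, 177.6]
wrist_force: [-0.5, 0.5, 4.4]
opening: 0.0243
grasp_force: 39.0
```

Call:
step_arm([
  [0.1, [0, 0, 0], [0, 0, 0]],
  [0.1, [0, 0, 0], [0, 0, 0]],
  [0.1, [0, 0, 5], [0, 0, 0]],
  [0.1, [0, 0, 20], [0, 0, 0]],
  [0.1, [0, 0, 40], [0, 0, 0]],
  [0.1, [0, 0, 60], [0, 0, 0]],
  [0.1, [0, 0, 60], [0, 0, 0]],
])

```text
time: 13.55
ee_pos: [0.4687, 0.0699, 0.0824]
tcp_rot: [180.0, 0.3, 177.6]
wrist_force: [0.4, 0.1, -0.8]
opening: 0.0246
grasp_force: 39.4
```

Call:
step_arm([
  [0.1, [0, -30, 0], [0, 0, 0.03]],
  [0.1, [-5, -65, 0], [0, 0, 0.077]],
  [0.1, [-5, -90, 0], [0, 0, 0.077]],
  [0.1, [-5, -90, -20], [0, 0, 0.077]],
  [0.1, [-5, -90, -40], [0, 0, 0.077]],
  [0.1, [-5, -90, -55], [0, 0, 0.077]],
  [0.1, [-5, -90, -59], [0, 0, 0.077]],
  [0.1, [-5, -90, -59], [0, 0, 0.077]],
])

```text
time: 14.35
ee_pos: [0.4619, -0.0206, 0.0208]
tcp_rot: [-179.9, 0.0, -178.0]
wrist_force: [-3.8, -1.3, 9.7]
opening: 0.0244
grasp_force: 40.5
```

Call:
step_arm([
  [0.4, [0, 0, 0], [0, 0, 0]],
  [0.7, [0, 0, 0], [0, 0, 0]],
  [0.75, [0, 0, 0], [0, 0, 0]],
  [0.75, [0, 0, 30], [0, 0, 0]],
  [0.75, [0, 0, 75], [0, 0, 0]],
  [0.75, [0, 0, 120], [0, 0, 0]],
  [0.75, [0, -40, 129], [0, 0, 0]],
  [0.75, [0, -80, 129], [0, 0, 0]],
])

```text
time: 15.15
ee_pos: [0.4636, -0.1008, 0.1521]
tcp_rot: [-179.9, 0.3, -177.8]
wrist_force: [0.8, 0.2, -0.6]
opening: 0.0639
grasp_force: 0.0
```

Call:
step_arm([
  [0.75, [5, -40, 0], [0, 0, -0.052]],
  [0.75, [10, -80, 0], [0, 0, -0.052]],
  [0.75, [15, -120, 0], [0, 0, -0.052]],
  [0.75, [20, -160, 0], [0, 0, -0.052]],
  [0.75, [25, -200, 0], [0, 0, -0.052]],
  [0.75, [27, -240, 0], [0, 0, -0.052]],
  [0.75, [27, -280, 0], [0, 0, -0.052]],
  [0.75, [27, -309, 0], [0, 0, -0.052]],
])

```text
time: 15.95
ee_pos: [0.489, -0.4116, 0.1488]
tcp_rot: [-180.0, 0.1, 179.0]
wrist_force: [0.7, 0.1, -0.3]
opening: 0.0638
grasp_force: 0.0
```

Call:
step_arm([
  [0.75, [0, 0, 0], [0, 0, 0]],
  [0.75, [0, 0, 0], [0, 0, 0]],
])

```text
time: 16.15
ee_pos: [0.489, -0.4097, 0.1487]
tcp_rot: [180.0, 0.0, 179.0]
wrist_force: [-0.0, 0.4, 0.4]
opening: 0.0639
grasp_force: 0.0
```

```bash
python3 - <<'E'
from h import *
p,d=bot.camera("top"); m=masks(p)
print("red",rect("top",m["red"]&(np.arange(512)[None]<0),(0,0,1,1),.02))
q,d2=bot.camera("wrist"); o=bot.get_obs(); print(o["ee_pos"],o["tcp_rot"],o["q"].round(1))
np.savez("w5.npz",q=q,d=d2)
cv2.imwrite("pics/j5.png",cv2.resize(np.hstack([p,q])[:,:,::-1],(800,300)))
E
```

```text
red None
[ 0.48938653 -0.40861625  0.14943594] [1.79998906e+02 6.57078799e-02 1.79070734e+02] [-39.9  16.2  13.9  87.7   0.  -38.9]
```

View pics/j5.png

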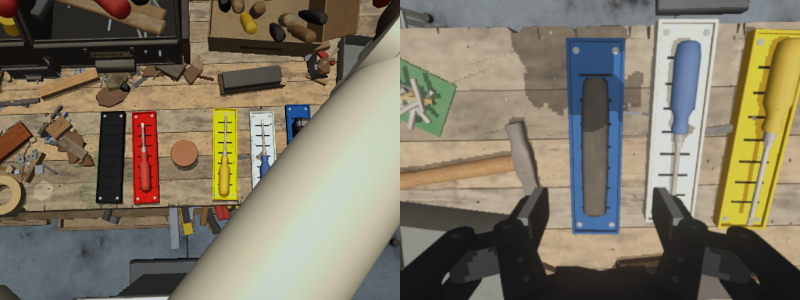

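Red driver is in the red tray, the black tray is empty, and the tin is untouched. The wrist view shows the stapler at (594,145) in the join. I'll locate it from the depth.

```bash
python3 - <<'E'
from h import *
f=np.load("w5.npz"); d=f["d"]; c=bot.camera_params("wrist")
v,u=np.mgrid[:384,:512]; X=np.stack([(u-c["K"][0,2])/c["K"][0,0]*d,(v-c["K"][1,2])/c["K"][1,1]*d,d],-1)-c["t"]
W=X@c["R"]
s=(W[...,2]>.03)&(W[...,2]<.07)&(abs(W[...,1]+.41)<.04)&(W[...,0]>.38)&(W[...,0]<.6)&(d>0)&(v<280)
for lo in(.03,.045):
    P=W[s&(W[...,2]>lo)]; print(len(P),np.percentile(P,[1,50,99],axis=0).round(4))
    r=cv2.minAreaRect((P[:,:2]*1000).astype(np.float32)); print(r)
E
```

```text
5886 [[ 0.4169 -0.428   0.0467]
 [ 0.4797 -0.4141  0.0549]
 [ 0.558  -0.4006  0.0581]]
((489.2626953125, -414.35211181640625), (28.12813377380371, 147.69920349121094), 89.0420150756836)
5883 [[ 0.4169 -0.428   0.0469]
 [ 0.4797 -0.4141  0.0549]
 [ 0.558  -0.4006  0.0581]]
((489.26666259765625, -414.3432922363281), (28.128170013427734, 147.69773864746094), 89.07077026367188)
```

Call:
step_arm([
  [0.75, [0, -5, -30], [0, 0, 0]],
  [0.75, [0, -5, -70], [0, 0, 0]],
  [0.75, [0, -5, -105], [0, 0, 0]],
  [0.75, [0, -5, -129], [0, 0, 0]],
  [0.75, [0, -5, -129], [0, 0, 0]],
  [0.3, [0, -5, -129], [0, 0, 0]],
  [0.1, [0, -5, -129], [0, 0, 0]],
  [0.1, [0, -5, -129], [0, 0, 0]],
], force=60)

```text
time: 17.05
ee_pos: [0.4905, -0.415, 0.0232]
tcp_rot: [-179.8, 0.2, 179.1]
wrist_force: [0.1, -0.2, -1.5]
opening: 0.0269
grasp_force: 59.1
```

Call:
step_arm([
  [0.1, [0, 0, 0], [0, 0, 0]],
  [0.1, [0, 0, 0], [0, 0, 0]],
  [0.1, [0, 0, 5], [0, 0, 0]],
  [0.1, [0, 0, 20], [0, 0, 0]],
  [0.1, [0, 0, 50], [0, 0, 0]],
  [0.1, [0, 0, 85], [0, 0, 0]],
  [0.1, [0, 0, 90], [0, 0, 0]],
  [0.1, [0, 0, 90], [0, 0, 0]],
])

```text
time: 17.85
ee_pos: [0.4899, -0.4149, 0.1126]
tcp_rot: [-179.9, 0.2, 179.0]
wrist_force: [0.0, 0.3, -3.5]
opening: 0.0269
grasp_force: 59.4
```

Call:
step_arm([
  [0.1, [0, 30, 0], [0, 0, 0]],
  [0.1, [0, 65, 0], [0, 0, 0]],
  [0.1, [0, 100, 0], [0, 0, 0]],
  [0.1, [0, 135, 0], [0, 0, 0]],
  [0.1, [0, 170, 0], [0, 0, 0]],
  [0.1, [0, 205, 0], [0, 0, 0]],
  [0.1, [0, 240, 0], [0, 0, 0]],
  [0.1, [0, 275, 0], [0, 0, 0]],
])

```text
time: 18.65
ee_pos: [0.4883, -0.1378, 0.109]
tcp_rot: [180.0, -0.0, 179.0]
wrist_force: [0.0, 0.9, -3.4]
opening: 0.0264
grasp_force: 59.7
```

Call:
step_arm([
  [0.1, [0, 35, 0], [0, 0, 0]],
  [0.1, [0, 70, 0], [0, 0, 0]],
  [0.1, [0, 105, 0], [0, 0, 0]],
  [0.1, [0, 140, 0], [0, 0, 0]],
  [0.1, [0, 175, 0], [0, 0, -0.01]],
  [0.1, [0, 205, 0], [0, 0, -0.01]],
  [0.1, [0, 205, 0], [0, 0, -0.01]],
  [0.1, [0, 205, 0], [0, 0, -0.01]],
])

```text
time: 19.45
ee_pos: [0.4885, 0.066, 0.1093]
tcp_rot: [-179.9, -0.0, 178.6]
wrist_force: [-0.1, -0.1, -3.2]
opening: 0.0264
grasp_force: 60.1
```

```bash
python3 - <<'E'
from h import *
q,d=bot.camera("wrist"); o=bot.get_obs(); print(o["ee_pos"],o["tcp_rot"],o["q"].round(1),o["opening"])
cv2.imwrite("pics/w6.png",q[:,:,::-1])
# tray edges at z=.017
m=masks(q)["red"]; print("redtray",rect("wrist",m,(0,0,512,384),.017))
E
```

```text
[0.48871969 0.06543906 0.10952726] [-1.79941716e+02 -2.12295509e-02  1.78502325e+02] [  7.7  -3.4 -11.9  81.6  -0.1   9.2] 0.02611531188155361
redtray [466.5 -19.1 193.1  63.7   1.7]
```

View pics/w6.png

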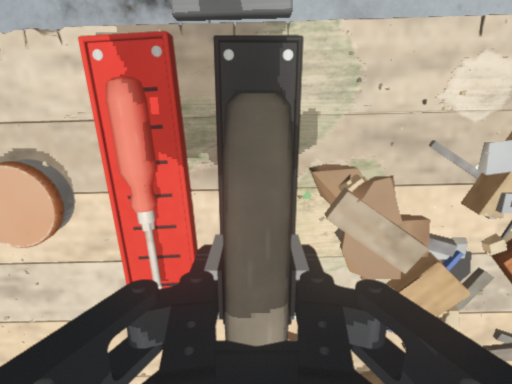

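The stapler (257,200) is centred over the black tray (216–301 columns); the red driver lies well inside the red tray. Lowering.

Call:
step_arm([
  [0.1, [0, 0, -30], [0, 0, 0]],
  [0.1, [0, 0, -60], [0, 0, 0]],
  [0.1, [0, 0, -80], [0, 0, 0]],
  [0.1, [0, 0, -87], [0, 0, 0]],
  [0.1, [0, 0, -88], [0, 0, 0]],
  [0.1, [0, 0, -88], [0, 0, 0]],
])

```text
time: 20.1
ee_pos: [0.4895, 0.0647, 0.0232]
tcp_rot: [-180.0, 0.1, 178.4]
wrist_force: [-1.2, -1.1, 1.3]
opening: 0.0263
grasp_force: 60.6
```

Call:
step_arm([
  [0.4, [0, 0, 0], [0, 0, 0]],
  [0.7, [0, 0, 0], [0, 0, 0]],
  [0.75, [0, 0, 0], [0, 0, 0]],
  [0.75, [0, 0, 30], [0, 0, 0]],
  [0.75, [0, 0, 75], [0, 0, 0]],
  [0.75, [0, 0, 120], [0, 0, 0]],
  [0.75, [0, -40, 127], [0, 0, 0]],
  [0.75, [0, -80, 127], [0, 0, 0]],
])

```text
time: 20.9
ee_pos: [0.4905, -0.0146, 0.1522]
tcp_rot: [-180.0, 0.3, 178.6]
wrist_force: [0.2, -0.0, -0.3]
opening: 0.0639
grasp_force: 0.0
```

Call:
step_arm([
  [0.75, [-5, -45, 0], [0, 0, 0]],
  [0.75, [-10, -90, 0], [0, 0, 0]],
  [0.75, [-20, -135, 0], [0, 0, 0]],
  [0.75, [-30, -180, 0], [0, 0, 0]],
  [0.75, [-40, -220, 0], [0, 0, 0]],
  [0.75, [-46, -260, 0], [0, 0, 0]],
  [0.75, [-46, -305, 0], [0, 0, 0]],
  [0.75, [-46, -305, -30], [0, 0, 0]],
])

```text
time: 21.7
ee_pos: [0.4444, -0.3249, 0.1226]
tcp_rot: [-179.7, 0.4, 178.2]
wrist_force: [-0.8, 2.1, -1.1]
opening: 0.0642
grasp_force: 0.0
```

Call:
step_arm([
  [0.75, [0, 0, -40], [0, 0, 0]],
  [0.75, [0, 0, -40], [0, 0, 0]],
])

```text
time: 21.9
ee_pos: [0.4408, -0.318, 0.0745]
tcp_rot: [179.8, -0.3, 178.4]
wrist_force: [-1.5, 1.4, 0.1]
opening: 0.0641
grasp_force: 0.0
```

```bash
python3 - <<'E'
from h import *
q,d=bot.camera("wrist"); o=bot.get_obs(); print(o["ee_pos"],o["tcp_rot"])
p,d=bot.camera("top")
cv2.imwrite("pics/j7.png",cv2.resize(np.hstack([p,q])[:,:,::-1],(800,300)))
E
```

```text
[ 0.4418974  -0.31849417  0.07774101] [ 1.79871317e+02 -1.44187502e-01  1.78455993e+02]
```

View pics/j7.png

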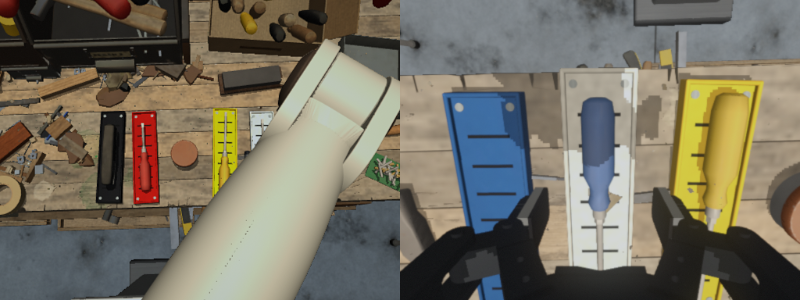

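The blue handle (597,145) is centred between the fingers, and the stapler is in the black tray (112,158). Gripping.

Call:
step_arm([
  [0.75, [0, 0, -35], [0, 0, 0]],
  [0.75, [0, 0, -60], [0, 0, 0]],
  [0.75, [0, 0, -60], [0, 0, 0]],
  [0.2, [0, 0, -60], [0, 0, 0]],
  [0.1, [0, 0, -60], [0, 0, 0]],
  [0.1, [0, 0, -60], [0, 0, 0]],
  [0.1, [0, 0, -60], [0, 0, 0]],
  [0.1, [0, 0, -60], [0, 0, 0]],
], force=40)

```text
time: 22.8
ee_pos: [0.4445, -0.3201, 0.0223]
tcp_rot: [-179.9, 0.3, 178.5]
wrist_force: [0.1, 0.4, 7.5]
opening: 0.0243
grasp_force: 38.8
```

Call:
step_arm([
  [0.1, [0, 0, 5], [0, 0, 0]],
  [0.1, [0, 0, 20], [0, 0, 0]],
  [0.1, [0, 0, 45], [0, 0, 0]],
  [0.1, [0, 0, 60], [0, 0, 0]],
  [0.1, [0, 0, 60], [0, 0, 0]],
])

```text
time: 23.3
ee_pos: [0.4446, -0.3202, 0.0829]
tcp_rot: [-179.8, 0.3, 178.5]
wrist_force: [-0.2, 0.3, -1.4]
opening: 0.0242
grasp_force: 39.4
```

Call:
step_arm([
  [0.1, [5, -30, 0], [0, 0, 0]],
  [0.1, [10, -65, 0], [0, 0, 0]],
  [0.1, [15, -94, 0], [0, 0, 0]],
  [0.1, [15, -94, -20], [0, 0, 0]],
  [0.1, [15, -94, -40], [0, 0, 0]],
  [0.1, [15, -94, -55], [0, 0, 0]],
  [0.1, [15, -94, -59], [0, 0, 0]],
  [0.1, [15, -94, -59], [0, 0, 0]],
])

```text
time: 24.1
ee_pos: [0.4581, -0.4131, 0.021]
tcp_rot: [-180.0, 0.1, 178.5]
wrist_force: [-2.0, 1.1, 5.0]
opening: 0.0243
grasp_force: 43.1
```

Call:
step_arm([
  [0.4, [0, 0, 0], [0, 0, 0]],
  [0.7, [0, 0, 0], [0, 0, 0]],
  [0.75, [0, 0, 0], [0, 0, 0]],
  [0.75, [0, 0, 30], [0, 0, 0]],
  [0.75, [0, 0, 75], [0, 0, 0]],
  [0.75, [0, 0, 120], [0, 0, 0]],
  [0.75, [-45, 0, 140], [0, 0, 0]],
  [0.75, [-90, 0, 160], [0, 0, 0]],
])

```text
time: 24.9
ee_pos: [0.3682, -0.4133, 0.1817]
tcp_rot: [-179.9, 0.1, 178.6]
wrist_force: [-0.9, -2.2, 0.2]
opening: 0.0641
grasp_force: 0.0
```

Call:
step_arm([
  [0.75, [-40, -30, 0], [0, 0, 0]],
  [0.75, [-80, -60, 10], [0, 0, 0]],
  [0.75, [-120, -90, 20], [0, 0, 0]],
  [0.75, [-140, -100, 30], [0, 0, 0]],
  [0.75, [-140, -100, 30], [0, 0, 0]],
  [0.75, [-140, -100, 30], [0, 0, 0]],
])

```text
time: 25.5
ee_pos: [0.2281, -0.5135, 0.2105]
tcp_rot: [-180.0, 0.1, 178.4]
wrist_force: [0.5, 0.4, -0.9]
opening: 0.0639
grasp_force: 0.0
```

```bash
python3 - <<'E'
from h import *
p,d=bot.camera("top"); cv2.imwrite("pics/t8.png",p[:,:,::-1]); m=masks(p); o=bot.get_obs(); print(o["ee_pos"],o["wrist_force"])
H,S,V=hsv(p); print("tin",rect("top",(H<14)&(S>70)&(V>90),(215,172,258,222),.029))
E
```

```text
[ 0.22869517 -0.51307884  0.21021834] [-0.04968885  0.45521163 -0.44114417]
tin [ 490.2 -119.6   65.7   64.4   -1.6]
```

View pics/t8.png

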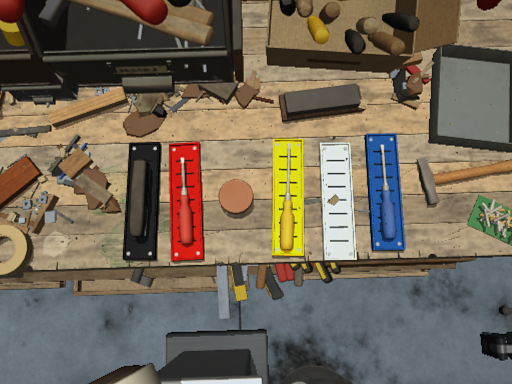

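All four tools lie centred in their own trays: stapler (140,200), red (185,200), yellow (287,198), blue (387,190). The white tray is empty, the tin has not moved, and the arm is clear.

```bash
python3 -c "
from workcell import bot
print(bot.job_done())"
```

```text
the job is handed in; nothing more can be done
None
```

I handed the job in at about 26 s of robot time: in the last picture all four tools lie centred in their own trays, the white tray is empty and the wax tin has not moved; no verdict came back.

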